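# Back off the film feed wheel by one notch

## Robot

A 6-joint arm with a two-finger parallel gripper is mounted at the origin on a cart in front of the work surface, level with it; the furniture and walls round the work are solid. World frame = base frame: x ahead of the robot, y to its left, z up, the work surface at z = 0. Lengths are in m, angles in rad, forces in N, time in s.
With the tool pointing down it reaches from about 0.25 to 0.775 m from the base axis. Payload 8.9 kg.
Tool frame: the origin (TCP) lies at the very end of the fingers, on their centre line; the grasp point (between the pads) lies 19 mm behind it (r.grasp_offset is the distance from the TCP to the grasp point, in m); z points along the fingers, y is the line along which they close (so a half turn about z gives the same grasp; the last joint's range is limited). The gripper opens to 85 mm and grips with 20 to 120 N. Pads are 22 mm wide; open, the fingers measure 114 mm over their backs; the gripper's body (76 mm by 85 mm) begins 54 mm behind the grasp point. The pads swing forward as they close: fully open they stand 13 mm farther back than shut.
Start: joints at [1.03, 0.291, -0.153, 1.127, 0, 1.431], TCP at [0.205, 0.483, 0.207] pointing down, gripper open.
Joint ranges: [-2.52, 2.52], [-0.91, 1.74], [-1.3, 1.37], [-1.96, 2.02], [-1.52, 1.47], [-3.14, 3.14]. Speed limits (rad/s): [2.22, 2.22, 2.79, 3.14, 3.14, 3.14].

## Interface

Orientations are given as a 3x3 rotation matrix whose columns are the frame's x, y, z axes.
In Python, from station import r, camera, camera_params, look_for gives the robot as it stands. The module is installed in compiled form; this text tells all that it offers.
- The arm moves only by the shell command python3 -m inch 'ROWS' [FORCE]. ROWS is JSON, a list of rows, each a list of 3 entries, a list of its own where there are three numbers: the turn, a rotation vector about the tool's x, y, z in rad, then the shift along the tool's x, y, z in cm, then the closure, from 0 (fully open) to 1 (shut). A call has 1 to 8 rows; each row is the pose to reach, as a shift and turn from the pose commanded when the call began, along the tool's axes at that moment; what a row does not reach only later rows make up. A row lasts 1/10 s, in which the tool goes at most 50 mm and 8.59 degrees, less where a joint would pass 70% of its speed; a pose out of reach is approached as far as the arm can. A call with a gripper value outside its range is refused whole. The fingers move at their own pace and stop on an object; FORCE is the grip in N (left out, the last holds). Time passes only in rows, so rows that repeat a pose let the fingers close. It gives the time, the measured TCP pose, the force, the opening and the grip force at its end, in the units of the state.
- r.sense(): the state, without advancing time (a new reading comes with each control period).
- camera(name): name is "side" or "top" or "wrist"; returns the picture (480x640x3 uint8, red, green, blue); there is no depth.
- camera_params(name): a dict with "K" (3x3 intrinsics, pixels), "R" (3x3) and "t" (3): a world point X has camera coordinates R X + t. Camera axes: x right, y down, z forward; pixel columns grow to the right and rows downward; lengths in m; the calibration is good to about 2 mm. A picture is of the moment at which its call begins: read the wrist's pose just before it. camera_params takes no time and is no camera call; for the wrist camera it gives the pose at the moment of the call.
- r.job_done(): hands the job in; it is judged then, once.
Trained networks look in the newest picture that a camera, given by its name, has taken for a name from the list of things; names that differ only in an ending like _2 or _b are one class to them, and where a whole thing is asked for, a point or a joint stands for the part that bears it (a point fixed in the world has none). Each returns a list of dicts, best first, with "confidence" (0 to 1); they miss things now and then, are a little off and sometimes report something else, mostly with a low value. They report only what shows in the picture. A call takes as long as a camera call.
- look_for(name, camera): "bbox" ([left, top, width, height] in pixels, round what is visible of it).
The state is a dict: "time": time; "qpos": joint angles; "qvel": joint speeds; "joint_torque": joint torques, N m; "tool_pos": TCP position; "orientation": TCP orientation; "contact_force": force on the tool from outside, world axes, zero at the start; "moment": the same for the moment, N m; "finger_gap": finger opening in m; "grip_force": force on a finger pad.
Only numpy, scipy, OpenCV 4.12 (cv2) and the standard library are available. Lean on these libraries where they do the work, as an engineer would, in place of code of your own. Each camera call takes 0.05 s, during which the arm holds its last target. There are 200 camera calls.

## Task

Back the film feed wheel off by one notch: with a fingertip lift the ratchet pawl by its side pin and swing it right over onto its rest, then push the top of the wheel backward, towards the pawl's pivot, by one tooth, and then push the pawl back over so that it drops fully into the tooth gap. Only push, gently, with the fingertips: grip nothing, do not turn the wheel forward or by more than the one notch, and leave the things standing around untouched.

Things in the scene. Friction and masses are not known exactly. Their poses are not given: they have to be found in the camera images.
- feed_unit: Film feed unit, fixed to the worktop: aluminium base plate 172 x 104 x 12 mm with an upright steel ratchet wheel and, before it, a dark steel pawl. Origin: on the worktop right below the wheel's centre. Unit x points from the pawl's pivot towards the wheel (roughly away from the robot), unit y to the left along the axle, z up. Base plate: unit x -108 to +64, y -52 to +52 mm
- wheel_centre (a point): Centre of the wheel on its axle, 70 mm above the worktop. Wheel: y -7 to +7 mm, 8 saw teeth (one notch = 45 deg), tip radius 52, root radius 43 mm. A white film reel, radius 34 mm, turns with it on its right side at unit y -28 to -16 mm; right of that a bearing cheek, unit y -36 to -50 mm, up to z 93 mm
- feed_wheel (a joint): Turn of the wheel, rad: negative = backward (top moves to unit -x, towards the pawl's pivot), positive = forward. Starts near 0 in its play of about +-0.14 rad; the lowered pawl blocks it from going farther back. One notch backward is -0.785, where the lowered pawl again has about +-0.14 rad of play. Light friction (about 1.5 N at a push pin): it stays where it is left
- pawl (a joint): Lift of the pawl, rad: 0 = nose fully down in a tooth gap, 1.4 = swung over onto its rest bar. Its weight tips it over at about 0.9: below that it falls back onto the wheel, above that onto its rest, and stays. It reads 0.1 to 0.2 when the nose lies on a tooth. Takes less than 1 N at its side pin
- pawl_pivot (a point): Pivot of the pawl at unit x -72, y 0, z 79 mm, axis along unit y, between two ears that reach z 91 mm, unit y -16 to +16 mm; the rest bar stands before it (unit -x side) up to z 98 mm
- pawl_pin (a point): Middle of the pawl's side pin: steel, 8 mm in diameter, 40 mm long along unit y, sticking out to the right of the pawl near its free end, unit y -6 to -46 mm. Pawl down: unit x -13, z 132 mm. It swings towards unit -x on a radius of 80 mm about the pivot, over the top at z 158 mm, to unit x -114, z 146 mm on the rest. Nothing stands within 20 mm below it
- push_pin (a point): Middle of the push pin nearest the wheel's top at the start: 8 mm in diameter, 40 mm long along unit y, on the wheel's left face, unit y +7 to +47 mm, 38 mm from the axle. At wheel angle 0 it is 25 deg past the top to the unit +x side (x 16, y 27, z 104 mm); one notch backward brings it 20 deg to the unit -x side of the top. Three like pins follow at 90 deg
- loupe: Black loupe, 37 mm across, 40 mm high, loose bystander; origin at its underside
- thumb_screw: Steel thumb screw on its head, 22 mm across, 25 mm high, loose bystander; origin at its underside
- press_tip: Steel press tip bar, 10 x 58 x 8 mm, loose bystander; origin at its underside
- tape_roll: Roll of tape, 72 mm across, 12 mm high, loose bystander; origin at its underside
- dropper: Dropper bottle, 30 mm across, 104 mm high, loose bystander; origin at its underside

How it is judged:
By the outcome, as a careful person would: the job done as asked, in the order asked, and still so for the second after the job is handed in, with the robot touching nothing.
It also fails if it takes over 54 s, if anything falls off the work surface, if the arm or the gripper's body presses on something with over 40 N, if the wrist force passes 120 N, or if a joint passes its speed limit or range.

## Working session

There is one attempt and no reset: what is moved stays moved. The work goes in short steps, Python scripts to look and compute and a shell command to move; the robot and the scene stay as the last step left them, time stands still between calls to the robot, and variables do not carry over. Pictures are saved under pics/ and viewed, at most 10 in all, crops included, and the job is handed in when it is done.

```bash
mkdir -p pics
cat > h.py <<'E'
import numpy as np, cv2
from station import r, camera, camera_params, look_for
def snap(n,f):
    im=camera(n); cv2.imwrite('pics/'+f,im[:,:,::-1]); return im
def ray(n,uv,z):
    p=camera_params(n);K,R,t=map(np.array,(p['K'],p['R'],p['t']))
    d=R.T@np.linalg.inv(K)@[uv[0],uv[1],1];c=-R.T@t
    return c+d*(z-c[2])/d[2]
def proj(n,X):
    p=camera_params(n);q=np.array(p['R'])@X+np.array(p['t']);q=np.array(p['K'])@q;return q[:2]/q[2]
E
python3 - <<'E'
from h import *
s=r.sense();print(s['time'],s['tool_pos'],np.round(s['orientation'],3).tolist())
for n in('top','side'):
    snap(n,n+'1.png')
    p=camera_params(n);print(n,'cam',-np.array(p['R']).T@p['t'])
    for o in('feed_unit','feed_wheel','pawl','pawl_pin','push_pin','dropper','loupe','tape_roll','thumb_screw','press_tip'):
        l=look_for(o,n)[:1]
        for d in l: print(o,np.round(d['bbox']),round(d['confidence'],2))
print(r.sense()['time'])
E
```

```text
0.0 [0.20505844 0.48276851 0.20651052] [[-0.92, 0.391, -0.001], [0.391, 0.92, -0.001], [0.0, -0.001, -1.0]]
top cam [0.42173661 0.21153278 0.94360428]
feed_unit [316. 175.  82. 114.] 0.78
feed_wheel [317. 177.  60.  66.] 0.66
pawl [352. 206.  40.  60.] 0.92
pawl_pin [350. 207.  41.  59.] 0.77
push_pin [320. 178.  56.  67.] 0.94
dropper [398. 191.  23.  28.] 0.91
loupe [275. 199.  23.  24.] 0.63
tape_roll [413. 253.  49.  44.] 0.75
thumb_screw [286. 260.  15.  11.] 0.45
press_tip [347. 314.  38.  20.] 0.56
side cam [ 0.39579503 -0.37930772  0.68993918]
feed_unit [294. 219. 121. 112.] 0.69
feed_wheel [334. 219.  65.  68.] 0.83
pawl [321. 232.  61.  36.] 0.61
pawl_pin [319. 229.  59.  43.] 0.71
push_pin [336. 222.  59.  64.] 0.91
dropper [379. 285.  24.  51.] 0.9
loupe [348. 226.  18.  10.] 0.44
tape_roll [308. 340.  48.  44.] 0.76
thumb_screw [321. 230.  62.  39.] 0.34
press_tip [261. 299.  24.  24.] 0.5
1.1
```

View pics/top1.png

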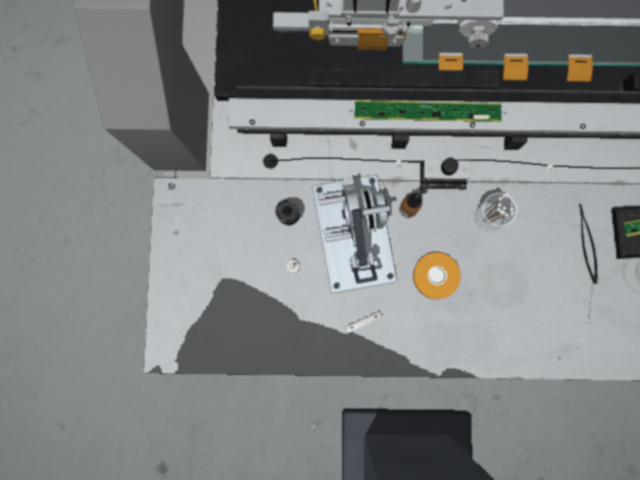

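View pics/side1.png

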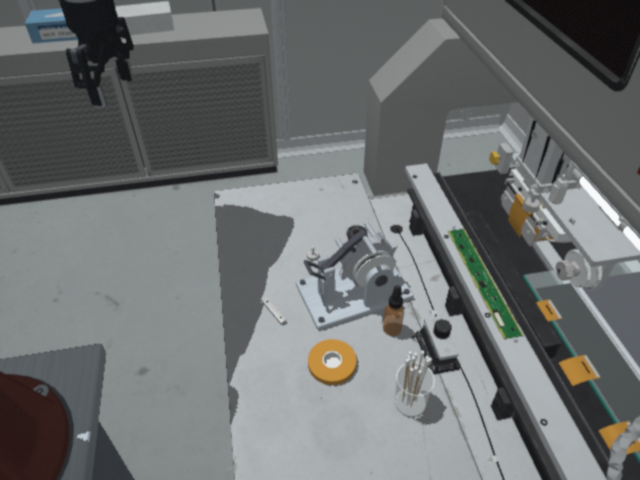

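The top view shows the plate at about (313,183)–(397,290), the pawl rest near (367,270), the dropper at (411,203) and the loupe at (289,210). The side view shows the same, with the pawl lying on the wheel. I'll enlarge both for the plate corners.

Run:
```python
import cv2,numpy as np
a=cv2.imread('pics/top1.png')[165:305,290:440];b=cv2.imread('pics/side1.png')[210:340,285:425]
a=cv2.resize(a,(400*1,373),interpolation=3);b=cv2.resize(b,(400,371),interpolation=3)
a=cv2.resize(cv2.imread('pics/top1.png')[168:298,305:405],None,fx=4,fy=4,interpolation=2)
b=cv2.resize(cv2.imread('pics/side1.png')[212:342,290:390+20],(400*1,433),interpolation=2)
b=cv2.copyMakeBorder(b,0,520-433,0,0,0)
cv2.imwrite('pics/c1.png',np.hstack([a,b]))
```

```text
(no output)
```

View pics/c1.png

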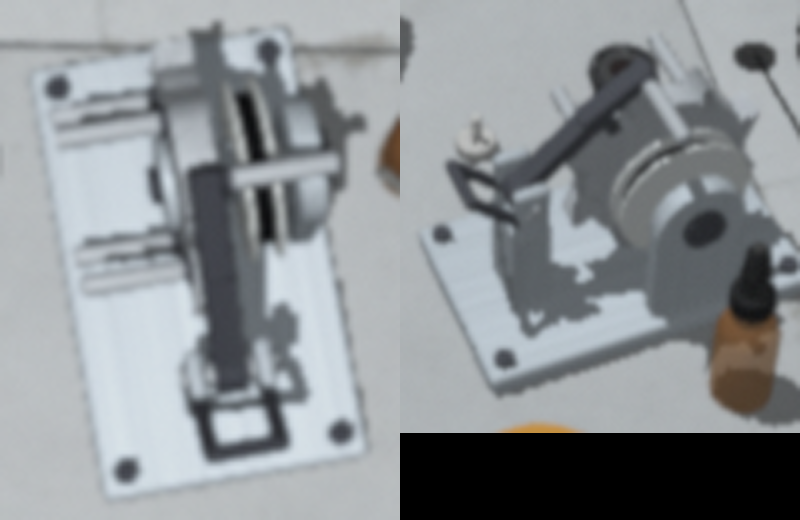

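```bash
cat >> h.py <<'E'
def U(p,x,y,z):  # unit mm -> world
    c,s=np.cos(p[2]),np.sin(p[2]);x,y,z=x/1e3,y/1e3,z/1e3
    return np.array([p[0]+c*x-s*y,p[1]+s*x+c*y,z])
E
python3 - <<'E'
from h import *
from scipy.optimize import least_squares
obs=[('top',(313.25,186),(64,52,12)),('top',(331.75,292.25),(-108,52,12)),('top',(397,281),(-108,-52,12)),('top',(377.5,175),(64,-52,12)),
('top',(363.5,212.2),(-13,-7,132)),('top',(389.5,208),(-13,-46,132)),('side',(294.5,281.6),(-108,52,12)),('side',(319.3,327.3),(-108,-52,12))]
f=lambda p:np.concatenate([proj(n,U(p,*X))-uv for n,uv,X in obs])
s=least_squares(f,[.45,.2,0.1],loss='soft_l1');p=s.x;print(p.tolist());print(np.round(f(p).reshape(-1,2),1).tolist())
np.save('p.npy',p)
for n,z in (('dropper',.05),('loupe',.02),('tape_roll',.01)):pass
for n,X in dict(centre=(0,0,70),pin=(-13,-26,132),push=(16,27,104),piv=(-72,0,79)).items():print(n,U(p,*X))
print('dropper',ray('top',(409,206),.08),'loupe',ray('top',(287,211),.02),'tape',ray('top',(437,275),.01),'bar',ray('top',(366,322),.005),'screw',ray('top',(293,265),.01))
print(proj('side',U(p,-13,-6,132)),proj('side',U(p,-13,-46,132)))
for i in range(3): print('push',i,[np.round(proj('top',U(p,38*np.sin(a),47,70+38*np.cos(a)))) for a in [np.radians(25-90*i)]])
E
```

```text
[0.5753633992263388, 0.1822883008088755, 0.19243180042605537]
[[-0.6, -1.2], [0.3, 0.7], [1.6, -0.1], [0.2, -1.7], [-1.2, 0.4], [1.0, -0.4], [-0.3, -1.3], [-2.4, -0.1]]
centre [0.5753634 0.1822883 0.07     ]
pin [0.56757576 0.154282   0.132     ]
push [0.58590442 0.21184988 0.104     ]
piv [0.50469237 0.16851856 0.079     ]
dropper [0.58374482 0.10297745 0.08      ] loupe [0.58450826 0.28419424 0.02      ] tape [0.48939047 0.05120594 0.01      ] bar [0.4159034 0.1598973 0.005    ] screw [0.50168038 0.27369577 0.01      ]
[363.47065099 236.45134804] [375.21077118 254.1676155 ]
push 0 [array([320., 203.])]
push 1 [array([326., 239.])]
push 2 [array([325., 232.])]
```

```bash
cat >> h.py <<'E'
from scipy.spatial.transform import Rotation as Rot
P=np.load('p.npy')
def go(x,y,z):
    """rows needed to bring TCP to unit mm, tool down, tool x = -unit x"""
    s=r.sense();R=np.array(s['orientation']);c,n=np.cos(P[2]),np.sin(P[2])
    T=np.array([[-c,n*-1*-1,0],[-n,-c*-1,0],[0,0,-1]]); T[:,1]=np.cross([0,0,-1],T[:,0])
    print('turn',np.round(Rot.from_matrix(R.T@T).as_rotvec(),3),'shift cm',np.round(R.T@(U(P,x,y,z)-s['tool_pos'])*100,2))
def st():
    s=r.sense();d=s['tool_pos']-U(P,0,0,0);c,n=np.cos(P[2]),np.sin(P[2])
    print('t',round(s['time'],2),'unit mm',np.round([1e3*(c*d[0]+n*d[1]),1e3*(c*d[1]-n*d[0]),1e3*d[2]],1),'F',np.round(s['contact_force'],2),'gap',s['finger_gap'])
E
python3 -c "
from h import *
go(12,-29,195);st()"
```

```text
turn [ 0.     0.    -0.594] shift cm [-48.44 -14.96   1.21]
t 1.1 unit mm [-305.7  366.1  207.1] F [ 0.4  -0.3   0.29] gap 0.08537338575517178
```

```bash
python3 -m inch '[[[0,0,-0.594],[-48.4,-15,1.2],1],[[0,0,-0.594],[-48.4,-15,1.2],1],[[0,0,-0.594],[-48.4,-15,1.2],1],[[0,0,-0.594],[-48.4,-15,1.2],1],[[0,0,-0.594],[-48.4,-15,1.2],1],[[0,0,-0.594],[-48.4,-15,1.2],1],[[0,0,-0.594],[-48.4,-15,1.2],1],[[0,0,-0.594],[-48.4,-15,1.2],1]]' 20
python3 -c "
from h import *
go(12,-29,195);st()"
```

```text
time: 1.9
tool_pos: [0.4946, 0.2385, 0.1983]
orientation: [[-0.982, -0.191, 0.0], [-0.191, 0.982, 0.0], [-0.0, 0.0, -1.0]]
contact_force: [0.6, 1.5, -0.3]
finger_gap: -0.0002
grip_force: 0.0
turn [ 0.  0. -0.] shift cm [-8.06 -9.96  0.33]
t 1.9 unit mm [-68.6  70.6 198.3] F [ 0.61  1.48 -0.34] gap -0.0002478240756264983
```

```bash
python3 -m inch '[[[0,0,0],[-7.5,-9.5,0.3],1],[[0,0,0],[-7.5,-9.5,0.3],1],[[0,0,0],[-7.5,-9.5,0.3],1],[[0,0,0],[-7.5,-9.5,0.3],1],[[0,0,0],[-7.5,-9.5,0.3],1]]' >/dev/null
python3 -c "
from h import *
go(12,-29,140);st()
a=snap('top','t2.png');b=snap('side','s2.png')
a=cv2.resize(a[150:300,290:440],(400,400),interpolation=2);b=cv2.resize(b[190:340,270:420],(400,400),interpolation=2)
cv2.imwrite('pics/c2.png',np.hstack([a,b])[:,:,::-1])"
```

```text
turn [ 0.    -0.001 -0.001] shift cm [-0.71 -0.63  5.48]
t 2.4 unit mm [  5.  -22.7 194.8] F [-0.05  0.17 -0.36] gap -6.030230274118799e-05
```

View pics/c2.png

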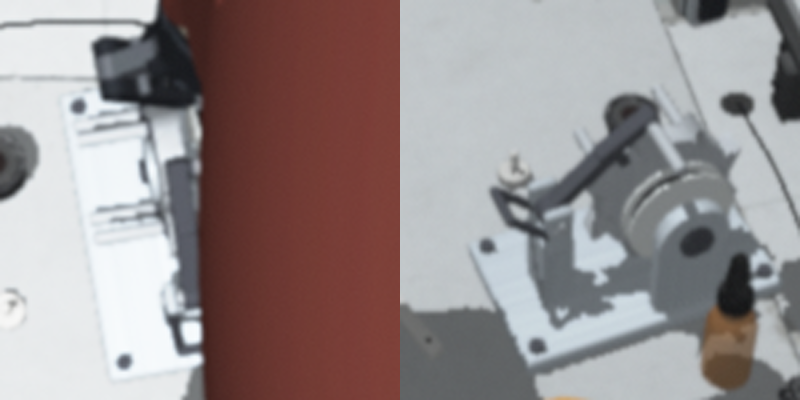

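```bash
python3 -m inch '[[[0,0,0],[-0.7,-0.6,0],1],[[0,0,0],[-0.7,-0.6,3],1],[[0,0,0],[-0.7,-0.6,4],1],[[0,0,0],[-0.7,-0.6,4],1]]' >/dev/null
python3 -c "
from h import *
go(12,-29,119);st()
b=snap('side','s3.png').copy()
T=r.sense()['tool_pos'];print(proj('side',T))
b=b[130:310,270:510].copy();b=cv2.resize(b,None,fx=3.3,fy=3.3,interpolation=2)
for X,c in ((T,(255,0,0)),(U(P,-13,-6,132),(0,255,0)),(U(P,-13,-46,132),(0,255,0)),(U(P,0,0,122),(0,0,255))):
    u=(proj('side',X)-[270,130])*3.3;cv2.circle(b,(int(u[0]),int(u[1])),4,c,1)
cv2.imwrite('pics/c3.png',b[:,:,::-1])"
```

```text
turn [ 0.    -0.003  0.   ] shift cm [-0.11 -0.08  3.48]
t 2.9 unit mm [ 11.  -28.2 153.8] F [-0.89  0.58  0.77] gap 7.086694876675187e-05
[386.10207115 230.4993626 ]
```

View pics/c3.png

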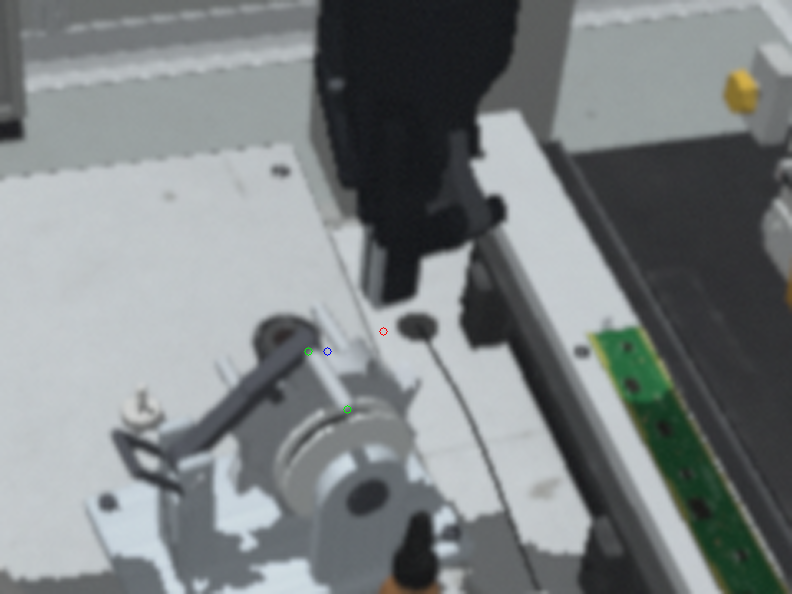

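The green pin marks fit, but the fingertip shows at crop (388,300), above its projected TCP mark at (383,331). I'll check that against the starting picture, where the open tips were at (97,103) and (127,78).

```bash
python3 -c "
from h import *
T=np.array([.20506,.48277,.20651]);y=np.array([.391,.92,0])
for z in (0,.013,.026):
  print(z,[np.round(proj('side',T+s*y*.05+[0,0,z])) for s in(-1,1)])
T=r.sense()['tool_pos']
for d in ([0,0,0],[0,0,.013],[0,.013,0],[0,.02,0]):print(d,proj('side',T+d))
"
python3 -m inch '[[[0,0,0],[-0.1,-0.1,1.4],1],[[0,0,0],[-0.1,-0.1,1.4],1],[[0,0,0],[-0.1,-0.1,1.4],1]]'
python3 -c "
from h import *
st();w=snap('wrist','w4.png');b=snap('side','s4.png').copy()
b=cv2.resize(b[170:290,310:430],(400,400),interpolation=2)
T=r.sense()['tool_pos']
u=(proj('side',T)-[310,170])*3.333;cv2.circle(b,(int(u[0]),int(u[1])),4,(255,0,0),1)
w=cv2.resize(w,(400,300));u=proj('wrist',T)*.625;print(u);cv2.circle(w,(int(u[0]),int(u[1])),4,(255,0,0),1)
w=cv2.copyMakeBorder(w,0,100,0,0,0);cv2.imwrite('pics/c4.png',np.hstack([w,b])[:,:,::-1])"
```

```text
0 [array([106., 127.]), array([134.,  97.])]
0.013 [array([103., 120.]), array([132.,  91.])]
0.026 [array([101., 113.]), array([130.,  84.])]
[0, 0, 0] [386.10207115 230.4993626 ]
[0, 0, 0.013] [386.79952363 223.96569367]
[0, 0.013, 0] [383.6719651 224.563391 ]
[0, 0.02, 0] [382.38710083 221.42487865]
time: 3.25
tool_pos: [0.5943, 0.1559, 0.1421]
orientation: [[-0.982, -0.191, 0.001], [-0.191, 0.982, 0.0], [-0.001, -0.0, -1.0]]
contact_force: [-0.3, -0.5, 0.8]
finger_gap: -0.0001
grip_force: 0.0
t 3.25 unit mm [ 13.6 -29.5 142.1] F [-0.25 -0.5   0.79] gap -8.563644943378686e-05
[200.04602664 181.05904061]
```

View pics/c4.png

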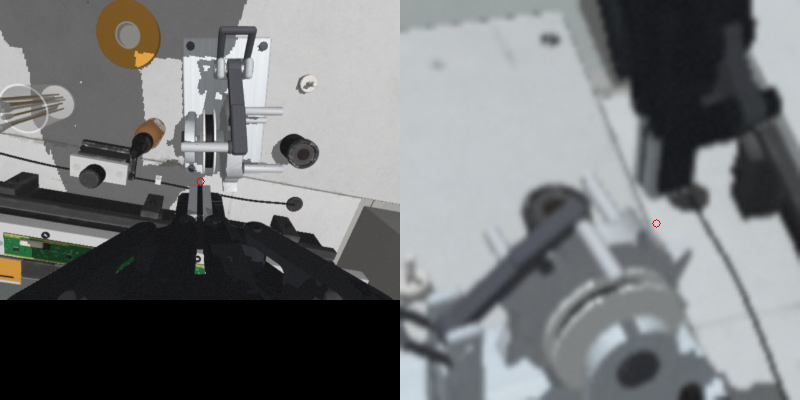

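```bash
python3 -m inch '[[[0,0,0],[0,0,1.5],1],[[0,0,0],[0,0,3.2],1],[[0,0,0],[0,0,3.2],1],[[0,0,0],[0,0,3.2],1]]' | grep -E 'force'
python3 -c "
from h import *
st()
T=r.sense()['tool_pos']
print([np.round(proj('wrist',T+[0,0,d])) for d in (0,.01,.02)])"
```

```text
contact_force: [0.2, 0.2, -0.3]
grip_force: 0.0
t 3.75 unit mm [ 13.5 -29.6 109.9] F [ 0.17  0.16 -0.28] gap -2.7802540104343607e-05
[array([320., 290.]), array([320., 299.]), array([320., 310.])]
```

```bash
python3 -m inch '[[[0,0,0],[0.8,0,0],1],[[0,0,0],[1.4,0,0],1],[[0,0,0],[1.9,0,-0.2],1],[[0,0,0],[2.4,0,-0.5],1],[[0,0,0],[2.9,0,-0.8],1],[[0,0,0],[2.9,0,-0.8],1]]' | grep -E 'force'
python3 -c "
from h import *
st();w=snap('wrist','w5.png');b=snap('side','s5.png')
b=cv2.resize(b[170:290,290:410],(400,400),interpolation=2)
w=cv2.resize(w[0:320,160:480],(400,400));cv2.imwrite('pics/c5.png',np.hstack([w,b])[:,:,::-1])"
```

```text
contact_force: [6.0, 1.9, 8.4]
grip_force: 5.6
t 4.35 unit mm [-12.4 -29.8 120.6] F [5.97 1.92 8.41] gap -0.00033227067478891974
```

View pics/c5.png

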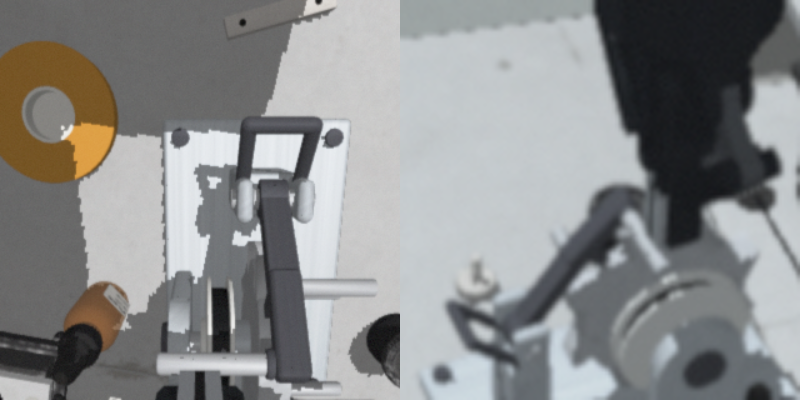

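The finger's lower edge seems to be sitting on the upper right of the pin, since the force on the tool points up and +x. So the real tip lies about 13 mm behind the TCP. I'll back off and go lower.

```bash
python3 -m inch '[[[0,0,0],[-1.0,0,-0.2],1],[[0,0,0],[-2.6,0,0],1],[[0,0,0],[-2.8,0,0.5],1],[[0,0,0],[-2.8,0,1.2],1],[[0,0,0],[-2.8,0,1.6],1],[[0,0,0],[-2.8,0,1.6],1],[[0,0,0],[-2.8,0,1.6],1]]' | grep -E 'force'
python3 -c "
from h import *
st();w=snap('wrist','w6.png');b=snap('side','s6.png')
b=cv2.resize(b[170:290,290:410],(400,400),interpolation=2)
w=cv2.resize(w[80:400,160:480],(400,400));cv2.imwrite('pics/c6.png',np.hstack([w,b])[:,:,::-1])"
```

```text
contact_force: [0.5, -1.0, -0.1]
grip_force: 0.0
t 5.15 unit mm [ 11.8 -29.6 101.1] F [ 0.51 -1.04 -0.11] gap -0.000321664381992329
```

View pics/c6.png

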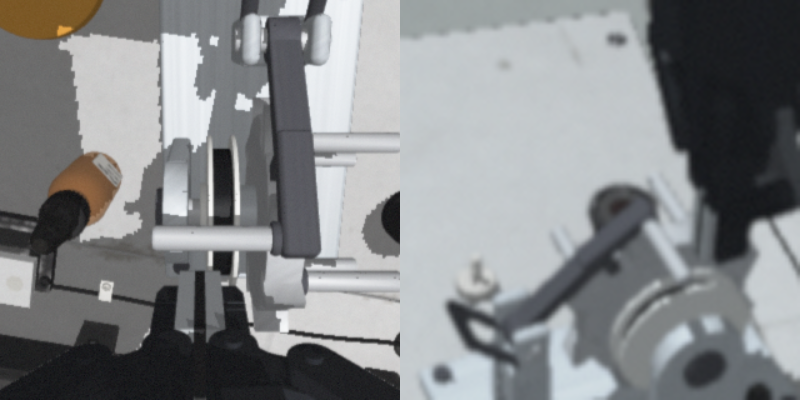

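```bash
python3 -m inch '[[[0,0,0],[0.8,0,0],1],[[0,0,0],[1.4,0,-0.1],1],[[0,0,0],[1.9,0,-0.3],1],[[0,0,0],[2.4,0,-0.7],1],[[0,0,0],[2.9,0,-1.0],1],[[0,0,0],[2.9,0,-1.0],1]]' | grep -E 'force'
python3 -c "
from h import *
st();w=snap('wrist','w7.png');b=snap('side','s7.png')
b=cv2.resize(b[170:290,290:410],(400,400),interpolation=2)
w=cv2.resize(w[80:400,160:480],(400,400));cv2.imwrite('pics/c7.png',np.hstack([w,b])[:,:,::-1])"
```

```text
contact_force: [-0.2, 0.5, 1.2]
grip_force: 0.1
t 5.85 unit mm [-17.4 -29.6 111.7] F [-0.23  0.54  1.16] gap -7.266697785349102e-06
```

View pics/c7.png

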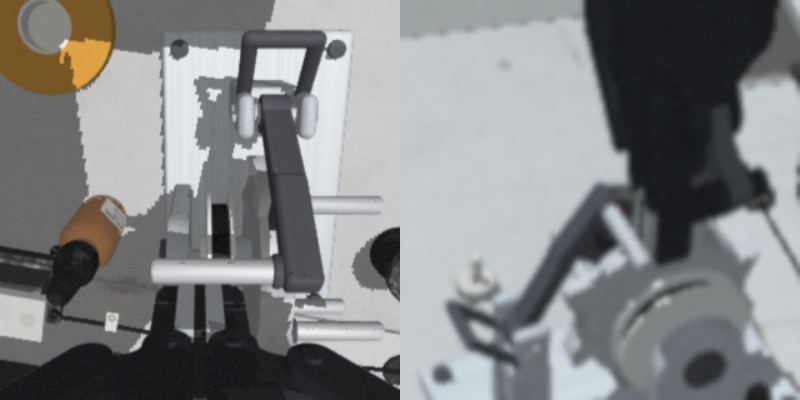

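The pawl is clearly lifting: the pin is at about (210,268) in the wrist crop, in front of the finger. I'll carry on over the top.

```bash
python3 -m inch '[[[0,0,0],[0.8,0,-0.4],1],[[0,0,0],[1.6,0,-0.8],1],[[0,0,0],[2.4,0,-1.1],1],[[0,0,0],[3.2,0,-1.3],1],[[0,0,0],[4.0,0,-1.4],1],[[0,0,0],[4.8,0,-1.4],1],[[0,0,0],[5.5,0,-1.4],1],[[0,0,0],[6.0,0,-1.4],1]]' | grep -E 'force'
python3 -c "
from h import *
st();w=snap('wrist','w8.png');b=snap('side','s8.png')
for o in('pawl','pawl_pin'):
  for n in ('wrist','side'):print(o,n,[(np.round(d['bbox']),round(d['confidence'],2)) for d in look_for(o,n)[:2]])
for a in (0.6,.9,1.4):
  t=np.arctan2(53,59)+a;x,z=-72+79.3*np.cos(t),79+79.3*np.sin(t)
  print(a,[np.round(proj(n,U(P,x,y,z))) for n in('wrist','side') for y in (-6,-46)])
"
```

```text
contact_force: [0.2, -0.5, 0.0]
grip_force: 0.0
t 6.75 unit mm [-77.5 -29.6 125.1] F [ 0.2  -0.49  0.01] gap -8.179333097231585e-06
pawl wrist [(array([281., 253., 138.,  53.]), 0.58)]
pawl side [(array([308., 232.,  21.,  35.]), 0.53)]
pawl_pin wrist [(array([281., 256., 137.,  49.]), 0.74)]
pawl_pin side [(array([305., 236.,  26.,  36.]), 0.62), (array([297., 223., 118., 108.]), 0.35)]
0.6 [array([375., 370.]), array([282., 370.]), array([339., 232.]), array([350., 250.])]
0.9 [array([379., 324.]), array([279., 324.]), array([324., 235.]), array([335., 254.])]
1.4 [array([379., 227.]), array([279., 227.]), array([300., 248.]), array([310., 267.])]
```

```bash
python3 -m inch '[[[0,0,0],[0,0,0],1],[[0,0,0],[0,0,0],1],[[0,0,0],[0,0,-3],1],[[0,0,0],[-3,0,-6],1],[[0,0,0],[-6,0,-7],1],[[0,0,0],[-6,0,-7],1],[[0,0,0],[-6,0,-7],1]]' | grep -E 'force'
python3 -c "
from h import *
st();w=snap('wrist','w9.png');b=snap('side','s9.png')
for o in('pawl_pin',):
  for n in ('wrist','side'):print(o,n,[(np.round(d['bbox']),round(d['confidence'],2)) for d in look_for(o,n)[:2]])
for a in (0,.9,1.4):
  t=np.arctan2(53,59)+a;x,z=-72+79.3*np.cos(t),79+79.3*np.sin(t)
  print(a,[np.round(proj(n,U(P,x,y,z))) for n in('wrist','side') for y in (-6,-46)])
for d in (0,-10):
  t=np.radians(25+d);print('push',[np.round(proj(n,U(P,38*np.sin(t),y,70+38*np.cos(t)))) for n in('wrist','side') for y in (7,47)])
b=cv2.resize(b[190:310,290:410],(400,400),interpolation=2)
w=cv2.resize(w[80:400,160:480],(400,400));cv2.imwrite('pics/c9.png',np.hstack([w,b])[:,:,::-1])
go(42,32,150)"
```

```text
contact_force: [-0.7, -0.0, -0.3]
grip_force: 0.0
t 7.75 unit mm [-16.8 -29.6 194.6] F [-0.74 -0.05 -0.33] gap -1.0325252278547989e-05
pawl_pin wrist [(array([290.,  73., 104.,  90.]), 0.9)]
pawl_pin side [(array([292., 244.,  39.,  29.]), 0.95)]
0 [array([356., 255.]), array([295., 255.]), array([363., 236.]), array([375., 254.])]
0.9 [array([365., 159.]), array([289., 159.]), array([324., 235.]), array([335., 254.])]
1.4 [array([365.,  84.]), array([289.,  84.]), array([300., 248.]), array([310., 267.])]
push [array([369., 279.]), array([423., 279.]), array([376., 239.]), array([365., 223.])]
push [array([370., 272.]), array([425., 272.]), array([372., 239.]), array([362., 223.])]
turn [ 0.    -0.002 -0.   ] shift cm [-5.99  6.15  4.45]
```

View pics/c9.png

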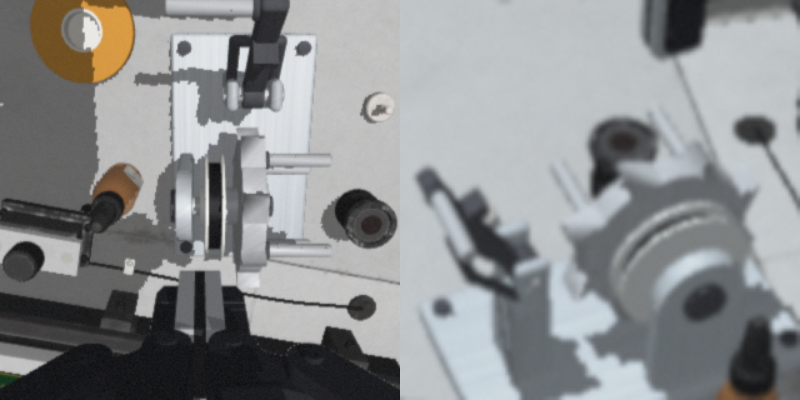

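The pawl lies on its rest. The push pin shows at wrist row 280, matching wheel angle 0. Next I move behind the push pin.

```bash
python3 -m inch '[[[0,0,0],[-5.9,6.3,0],1],[[0,0,0],[-5.9,6.3,0],1],[[0,0,0],[-5.9,6.3,3],1],[[0,0,0],[-5.9,6.3,6],1],[[0,0,0],[-5.9,6.3,8],1],[[0,0,0],[-5.9,6.3,9.5],1],[[0,0,0],[-5.9,6.3,11],1],[[0,0,0],[-5.9,6.3,11]
,1]]' | grep -E 'force'
python3 -c "
from h import *
st();go(31,34,84)
snap('wrist','w10.png');snap('side','s10.png');print([(np.round(d['bbox']),round(d['confidence'],2)) for d in look_for('push_pin','side')[:2]])"
```

```text
contact_force: [-0.1, 0.7, -0.7]
grip_force: 0.0
t 8.75 unit mm [40.1 33.2 83. ] F [-0.12  0.69 -0.72] gap -0.0003134349059662036
turn [-0.    -0.004 -0.   ] shift cm [ 0.91  0.07 -0.1 ]
[(array([336., 222.,  62.,  66.]), 0.61)]
```

```bash
python3 -m inch '[[[0,0,0],[0.7,0,0],1],[[0,0,0],[1.2,0,0],1],[[0,0,0],[1.7,0,0],1],[[0,0,0],[2.2,0,0],1],[[0,0,0],[2.7,0,0],1],[[0,0,0],[3.1,0,0],1],[[0,0,0],[3.3,0,0],1],[[0,0,0],[3.3,0,0],1]]' | grep -E 'force'
python3 -c "
from h import *
st();w=snap('wrist','w11.png');b=snap('side','s11.png')
for d in range(-50,-15,5):
  t=np.radians(25+d);print(d,[np.round(proj(n,U(P,38*np.sin(t+q),y,70+38*np.cos(t+q)))).tolist() for n in('wrist','side') for q in(0,-np.pi/2) for y in (47,)])
b=cv2.resize(b[190:310,290:410],(400,400),interpolation=2)
w=cv2.resize(w[80:400,160:480],(400,400));cv2.imwrite('pics/c11.png',np.hstack([w,b])[:,:,::-1])"
```

```text
contact_force: [0.0, -0.5, -0.8]
grip_force: 0.0
t 9.7 unit mm [ 9.1 33.4 85.2] F [ 0.02 -0.51 -0.78] gap -3.599859829860937e-05
-50 [[353.0, 254.0], [346.0, 188.0], [347.0, 228.0], [336.0, 253.0]]
-45 [[353.0, 262.0], [346.0, 187.0], [349.0, 227.0], [335.0, 252.0]]
-40 [[353.0, 270.0], [347.0, 186.0], [350.0, 226.0], [335.0, 251.0]]
-35 [[353.0, 278.0], [347.0, 186.0], [352.0, 225.0], [334.0, 250.0]]
-30 [[353.0, 285.0], [348.0, 186.0], [354.0, 224.0], [334.0, 248.0]]
-25 [[352.0, 293.0], [348.0, 187.0], [356.0, 224.0], [334.0, 247.0]]
-20 [[352.0, 300.0], [349.0, 189.0], [358.0, 223.0], [334.0, 245.0]]
```

View pics/c11.png

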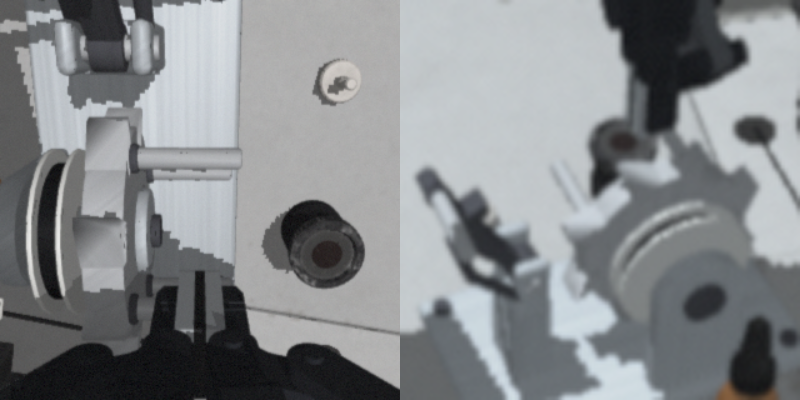

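The wheel hasn't turned: the finger passed over the pin. So the real tip sits about 23 mm behind the TCP, which also explains the first jam. I'll go back and lower.

```bash
python3 -m inch '[[[0,0,0],[0,0,-1.5],1],[[0,0,0],[-3.2,0.2,-1.5],1],[[0,0,0],[-3.4,0.2,-0.5],1],[[0,0,0],[-3.4,0.2,0.5],1],[[0,0,0],[-3.4,0.2,1.3],1],[[0,0,0],[-3.4,0.2,1.3],1]]' | grep -E 'force'
python3 -c "
from h import *
st()"
python3 -m inch '[[[0,0,0],[0.6,0,0],1],[[0,0,0],[1.1,0,0],1],[[0,0,0],[1.4,0,0],1],[[0,0,0],[1.7,0,0],1],[[0,0,0],[2.0,0,0],1],[[0,0,0],[2.0,0,0],1]]' | grep -E 'force'
python3 -c "
from h import *
st();w=snap('wrist','w12.png')
for d in (0,-10,-15,-20,-30):
  t=np.radians(25+d);print(d,[np.round(proj(n,U(P,38*np.sin(t+q),y,70+38*np.cos(t+q)))).tolist() for n in('wrist',) for q in(0,-np.pi/2) for y in (7,47,)])
print([(np.round(d['bbox']),round(d['confidence'],2)) for d in look_for('push_pin','wrist')[:3]])
g=w[100:330,325:350].mean(2).mean(1);print(np.round(g[::4]).astype(int).tolist())
"
```

```text
contact_force: [-0.1, -0.0, -0.3]
grip_force: 0.0
t 10.4 unit mm [41.4 35.3 70.2] F [-0.13 -0.01 -0.26] gap 8.132279380456106e-06
contact_force: [1.0, -0.3, -0.3]
grip_force: 0.5
t 11.0 unit mm [22.9 35.4 72.4] F [ 1.04 -0.3  -0.29] gap -8.332436526840969e-05
0 [[249.0, 309.0], [349.0, 309.0], [250.0, 175.0], [349.0, 175.0]]
-10 [[247.0, 297.0], [350.0, 297.0], [252.0, 168.0], [348.0, 168.0]]
-15 [[246.0, 291.0], [350.0, 291.0], [254.0, 165.0], [348.0, 165.0]]
-20 [[245.0, 283.0], [351.0, 283.0], [255.0, 163.0], [347.0, 163.0]]
-30 [[244.0, 267.0], [351.0, 267.0], [257.0, 161.0], [346.0, 161.0]]
[(array([160., 134., 189., 231.]), 0.84)]
[210, 210, 209, 208, 207, 206, 206, 205, 204, 203, 202, 202, 201, 201, 198, 155, 164, 191, 172, 140, 190, 193, 193, 191, 191, 192, 191, 137, 176, 181, 147, 187, 187, 186, 185, 185, 184, 183, 183, 182, 182, 181, 180, 179, 179, 178, 149, 129, 168, 215, 185, 139, 86, 60, 61, 61, 63, 66]
```

Contact now: the wheel has turned about -12°, and pin row and finger position agree. I'll finish the notch.

```bash
python3 -m inch '[[[0,0,0],[0.4,0,0],1],[[0,0,0],[0.8,0,0],1],[[0,0,0],[1.2,0,0],1],[[0,0,0],[1.5,0,0],1],[[0,0,0],[1.7,0,0],1],[[0,0,0],[1.85,0,0],1],[[0,0,0],[1.85,0,0],1]]' | grep -E 'force'
python3 -c "
from h import *
st();w=snap('wrist','w13.png')
for d in (-30,-35,-40,-45,-50):
  t=np.radians(25+d);print(d,[np.round(proj(n,U(P,38*np.sin(t+q),y,70+38*np.cos(t+q)))).tolist() for n in('wrist',) for q in(0,-np.pi/2) for y in (7,47,)])
g=w[100:330,325:345].mean(2).mean(1);print([(100+2*i,int(v)) for i,v in enumerate(g[::2]) ])
"
```

```text
contact_force: [0.6, 0.5, 0.1]
grip_force: 0.0
t 11.8 unit mm [ 4.3 35.4 72. ] F [0.59 0.53 0.07] gap 0.00036664695390317464
-30 [[247.0, 311.0], [350.0, 312.0], [259.0, 202.0], [345.0, 202.0]]
-35 [[247.0, 303.0], [350.0, 303.0], [260.0, 201.0], [345.0, 201.0]]
-40 [[247.0, 295.0], [350.0, 295.0], [261.0, 201.0], [344.0, 202.0]]
-45 [[247.0, 286.0], [350.0, 286.0], [262.0, 202.0], [344.0, 202.0]]
-50 [[247.0, 278.0], [350.0, 278.0], [263.0, 203.0], [343.0, 203.0]]
[(100, 215), (102, 215), (104, 215), (106, 215), (108, 215), (110, 215), (112, 214), (114, 215), (116, 214), (118, 214), (120, 214), (122, 214), (124, 213), (126, 213), (128, 213), (130, 212), (132, 212), (134, 212), (136, 212), (138, 212), (140, 212), (142, 211), (144, 210), (146, 210), (148, 210), (150, 209), (152, 209), (154, 209), (156, 209), (158, 209), (160, 209), (162, 208), (164, 208), (166, 208), (168, 207), (170, 206), (172, 206), (174, 206), (176, 206), (178, 205), (180, 205), (182, 205), (184, 204), (186, 204), (188, 204), (190, 203), (192, 202), (194, 203), (196, 200), (198, 130), (200, 142), (202, 170), (204, 197), (206, 207), (208, 185), (210, 163), (212, 139), (214, 149), (216, 199), (218, 199), (220, 198), (222, 198), (224, 197), (226, 197), (228, 197), (230, 196), (232, 196), (234, 195), (236, 194), (238, 195), (240, 195), (242, 194), (244, 194), (246, 194), (248, 193), (250, 192), (252, 192), (254, 192), (256, 192), (258, 191), (260, 191), (262, 191), (264, 190), (266, 180), (268, 157), (270, 127), (272, 140), (274, 163), (276, 192), (278, 206), (280, 179), (282, 152), (284, 97), (286, 124), (288, 137), (290, 160), (292, 183), (294, 207), (296, 216), (298, 194), (300, 171), (302, 149), (304, 100), (306, 94), (308, 84), (310, 70), (312, 69), (314, 69), (316, 71), (318, 69), (320, 72), (322, 79), (324, 73), (326, 75), (328, 76)]
```

```bash
python3 -m inch '[[[0,0,0],[0.15,0,0],1],[[0,0,0],[0.15,0,0],1],[[0,0,0],[0.15,0,0],1],[[0,0,0],[-1.2,0,0],1],[[0,0,0],[-1.2,0,-3],1],[[0,0,0],[-1.2,0,-7],1],[[0,0,0],[-1.2,0,-12],1],[[0,0,0],[-1.2,0,-12],1]]' | grep -E 'force'
python3 -c "
from h import *
st()
w=snap('wrist','w14.png')
for d in (-35,-40,-45,-50):
  t=np.radians(25+d);print(d,[np.round(proj(n,U(P,38*np.sin(t+q),y,70+38*np.cos(t+q)))).tolist() for n in('wrist',) for q in(0,-np.pi/2) for y in (47,)])
c=int(proj('wrist',U(P,-13,38,106))[0]);g=w[160:330,c-4:c+5].mean(2).mean(1);print(c,[(160+2*i,int(v)) for i,v in enumerate(g[::2])])
go(-139,-29,195)"
```

```text
contact_force: [0.6, -1.2, -0.7]
grip_force: 0.0
t 12.65 unit mm [ 20.2  35.6 199.1] F [ 0.6  -1.16 -0.71] gap -0.00024220558722105195
-35 [[337.0, 200.0], [335.0, 148.0]]
-40 [[337.0, 195.0], [335.0, 149.0]]
-45 [[337.0, 190.0], [335.0, 150.0]]
-50 [[337.0, 185.0], [334.0, 151.0]]
323 [(160, 173), (162, 179), (164, 217), (166, 219), (168, 218), (170, 218), (172, 218), (174, 218), (176, 216), (178, 216), (180, 216), (182, 214), (184, 143), (186, 180), (188, 214), (190, 206), (192, 178), (194, 148), (196, 209), (198, 192), (200, 166), (202, 213), (204, 203), (206, 163), (208, 182), (210, 210), (212, 210), (214, 210), (216, 210), (218, 209), (220, 208), (222, 208), (224, 208), (226, 206), (228, 206), (230, 205), (232, 205), (234, 190), (236, 136), (238, 124), (240, 120), (242, 172), (244, 219), (246, 214), (248, 173), (250, 151), (252, 148), (254, 163), (256, 194), (258, 196), (260, 195), (262, 195), (264, 195), (266, 194), (268, 195), (270, 195), (272, 194), (274, 195), (276, 193), (278, 194), (280, 193), (282, 184), (284, 65), (286, 142), (288, 194), (290, 194), (292, 192), (294, 191), (296, 140), (298, 62), (300, 62), (302, 61), (304, 63), (306, 59), (308, 60), (310, 59), (312, 60), (314, 60), (316, 58), (318, 56), (320, 56), (322, 55), (324, 58), (326, 56), (328, 57)]
turn [ 0.     0.006 -0.   ] shift cm [15.79 -6.46 -0.02]
```

The wheel pin is at row ~189, i.e. about -45°. Next I move behind the pawl.

```bash
python3 -m inch '[[[0,0,0],[15.9,-6.5,0],1],[[0,0,0],[15.9,-6.5,0],1],[[0,0,0],[15.9,-6.5,0],1],[[0,0,0],[15.9,-6.5,0],1],[[0,0,0],[15.9,-6.5,3],1],[[0,0,0],[15.9,-6.5,6],1],[[0,0,0],[15.9,-6.5,8.3],1],[[0,0,0],[15.9,-6.5,8.3],1]]' | grep -E 'force'
python3 -c "
from h import *
st()"
python3 -m inch '[[[0,0,0],[-0.8,0,0],1],[[0,0,0],[-1.4,0,0],1],[[0,0,0],[-1.9,0,0],1],[[0,0,0],[-2.4,0,-0.2],1],[[0,0,0],[-2.4,0,-0.2],1]]' | grep -E 'force'
python3 -c "
from h import *
st();snap('side','s15.png')
print([(np.round(d['bbox']),round(d['confidence'],2)) for d in look_for('pawl_pin','side')[:2]])
for a in (.9,1.0,1.1,1.2,1.4):
  t=np.arctan2(53,59)+a;x,z=-72+79.3*np.cos(t),79+79.3*np.sin(t)
  print(a,round(x),[np.round(proj(n,U(P,x,y,z))).tolist() for n in('side',) for y in (-6,-46)])"
```

```text
contact_force: [-0.4, -0.7, 0.1]
grip_force: 0.0
t 13.5 unit mm [-145.4  -29.4  106.2] F [-0.4  -0.7   0.14] gap -0.00017129197226591205
contact_force: [0.5, -0.7, -0.1]
grip_force: 0.0
t 14.0 unit mm [-116.8  -29.6  111.8] F [ 0.5  -0.72 -0.06] gap -0.00011967119836556887
[(array([311., 261.,  20.,  10.]), 0.49)]
0.9 -77 [[324.0, 235.0], [335.0, 254.0]]
1.0 -85 [[319.0, 237.0], [330.0, 256.0]]
1.1 -92 [[314.0, 239.0], [325.0, 258.0]]
1.2 -100 [[309.0, 242.0], [320.0, 261.0]]
1.4 -114 [[300.0, 248.0], [310.0, 267.0]]
```

```bash
python3 -m inch '[[[0,0,0],[-0.7,0,-0.2],1],[[0,0,0],[-1.4,0,-0.3],1],[[0,0,0],[-2.1,0,-0.4],1],[[0,0,0],[-2.7,0,-0.4],1],[[0,0,0],[-3.2,0,-0.4],1],[[0,0,0],[-3.6,0,-0.4],1],[[0,0,0],[-3.8,0,-0.4],1],[[0,0,0],[-3.8,0,-0.4],1]]' | grep -E 'force'
python3 -m inch '[[[0,0,0],[0,0,0],1],[[0,0,0],[0,0,0],1],[[0,0,0],[0,0,0],1]]' | grep -E 'force'
python3 -c "
from h import *
st();w=snap('wrist','w16.png');b=snap('side','s16.png')
b=cv2.resize(b[190:310,290:410],(400,400),interpolation=2)
w=cv2.resize(w[0:400,120:520],(400,400));cv2.imwrite('pics/c16.png',np.hstack([w,b])[:,:,::-1])"
```

```text
contact_force: [-0.3, 0.7, 0.1]
grip_force: 0.0
contact_force: [-0.1, -0.1, 0.2]
grip_force: 0.0
t 15.2 unit mm [-80.3 -29.6 115.2] F [-0.14 -0.08  0.24] gap 0.00017649281450789257
```

View pics/c16.png

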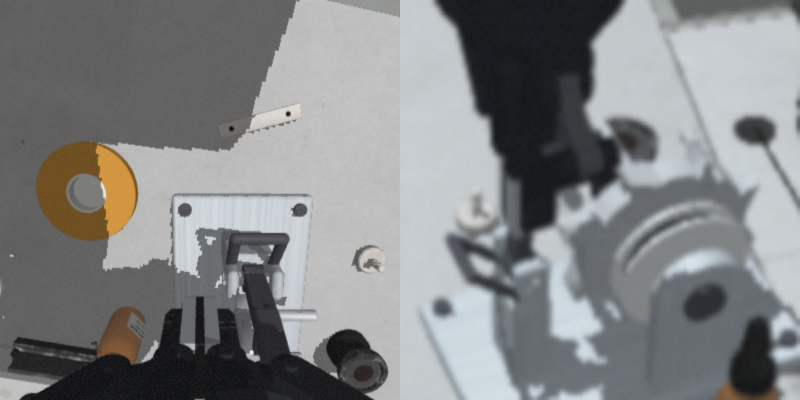

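That is already more pictures than the ten allowed, so from here I check by numbers only. I'll retreat clear and measure the pawl with the networks and projections.

```bash
python3 -m inch '[[[0,0,0],[2,0,0],1],[[0,0,0],[4,0,-4],1],[[0,0,0],[6,0,-8],1],[[0,0,0],[8,5,-9],1],[[0,0,0],[8,10,-9],1],[[0,0,0],[8,14,-9],1],[[0,0,0],[8,17,-9],1],[[0,0,0],[8,17,-9],1]]' | grep -E 'force'
cat > chk.py <<'E'
from h import *
st()
for n in ('top','side','wrist'):
  im=snap(n,f'k{n}{int(r.sense()["time"]*10)}.png')
  for o in ('pawl_pin','pawl','push_pin'): print(n,o,[(np.round(d['bbox']).tolist(),round(d['confidence'],2)) for d in look_for(o,n)[:2]])
for a in (0,.1,.2,.3,.9,1.4):
  t=np.arctan2(53,59)+a;x,z=-72+79.3*np.cos(t),79+79.3*np.sin(t)
  print(a,[np.round(proj(n,U(P,x,y,z)),1).tolist() for n in('top','side','wrist') for y in (-6,-46)])
# pin fit: bright-minus-surround score of projected pin strip
for n,img in(('top',0),('side',0)):
  im=cv2.imread(f'pics/k{n}{int(r.sense()["time"]*10)}.png') if 0 else None
E
python3 chk.py
```

```text
contact_force: [0.6, -1.0, 0.5]
grip_force: 0.0
t 16.1 unit mm [-160.5  143.5  205.2] F [ 0.61 -0.95  0.48] gap -0.00013324883745283105
top pawl_pin [([359.0, 244.0, 40.0, 20.0], 0.59)]
top pawl [([357.0, 240.0, 46.0, 27.0], 0.6)]
top push_pin [([318.0, 178.0, 55.0, 68.0], 0.57)]
side pawl_pin [([318.0, 228.0, 28.0, 45.0], 0.85), ([305.0, 246.0, 14.0, 15.0], 0.41)]
side pawl [([322.0, 226.0, 24.0, 44.0], 0.78), ([304.0, 339.0, 50.0, 49.0], 0.26)]
side push_pin [([332.0, 226.0, 64.0, 62.0], 0.92)]
wrist pawl_pin [([50.0, 312.0, 124.0, 88.0], 0.64)]
wrist pawl [([48.0, 308.0, 124.0, 92.0], 0.81)]
wrist push_pin [([130.0, 326.0, 95.0, 101.0], 0.6)]
0 [[361.6, 212.8], [390.5, 207.6], [363.5, 236.5], [375.2, 254.2], [135.6, 418.4], [85.2, 418.4]]
0.1 [[362.6, 216.1], [391.7, 210.9], [360.3, 234.7], [372.0, 252.5], [131.1, 418.1], [79.5, 418.1]]
0.2 [[363.6, 219.9], [392.9, 214.7], [356.7, 233.4], [368.3, 251.2], [126.7, 416.7], [73.8, 416.6]]
0.3 [[364.7, 224.2], [394.2, 218.9], [352.7, 232.4], [364.3, 250.3], [122.4, 414.0], [68.3, 413.9]]
0.9 [[371.5, 256.9], [401.7, 251.5], [324.2, 235.1], [335.0, 253.6], [103.2, 371.7], [43.9, 371.6]]
1.4 [[376.2, 285.6], [406.1, 280.2], [300.1, 248.0], [310.1, 267.0], [103.1, 313.5], [43.8, 313.5]]
```

```bash
python3 -m inch '[[[0,0,0],[0,0,0],1],[[0,0,0],[0,0,0],1],[[0,0,0],[0,0,0],1],[[0,0,0],[0,0,0],1],[[0,0,0],[0,0,0],1]]' | grep -E 'time'
python3 chk.py | head -12
```

```text
time: 17.2
t 17.2 unit mm [-160.2  140.5  205.2] F [-0.18  0.74  0.37] gap -5.8347651569076764e-05
top pawl_pin [([358.0, 241.0, 43.0, 26.0], 0.72)]
top pawl [([360.0, 241.0, 40.0, 24.0], 0.8)]
top push_pin [([319.0, 179.0, 56.0, 68.0], 0.83), ([411.0, 250.0, 52.0, 46.0], 0.44)]
side pawl_pin [([320.0, 228.0, 25.0, 43.0], 0.89)]
side pawl [([321.0, 226.0, 24.0, 43.0], 0.73)]
side push_pin [([334.0, 224.0, 65.0, 64.0], 0.85)]
wrist pawl_pin [([46.0, 312.0, 127.0, 84.0], 0.88)]
wrist pawl [([46.0, 308.0, 125.0, 92.0], 0.76)]
wrist push_pin [([130.0, 327.0, 92.0, 102.0], 0.9)]
0 [[361.6, 212.8], [390.5, 207.6], [363.5, 236.5], [375.2, 254.2], [135.0, 418.5], [84.6, 418.4]]
0.1 [[362.6, 216.1], [391.7, 210.9], [360.3, 234.7], [372.0, 252.5], [130.5, 418.2], [78.9, 418.1]]
```

The pawl is balanced upright at about 0.8 rad, so it needs a bit more push.

```bash
python3 -m inch '[[[0,0,0],[-5.5,-17,0],1],[[0,0,0],[-5.5,-17,0],1],[[0,0,0],[-5.5,-17,0],1],[[0,0,0],[-5.5,-17,0],1],[[0,0,0],[-5.5,-17,3],1],[[0,0,0],[-5.5,-17,6],1],[[0,0,0],[-5.5,-17,9],1],[[0,0,0],[-5.5,-17,9],1]]' | grep -E 'force'
python3 -c "
from h import *
st()"
```

```text
contact_force: [-1.6, 0.6, -0.4]
grip_force: 0.0
t 18.6 unit mm [-108.   -29.6  112.2] F [-1.57  0.56 -0.39] gap 4.7334704825907915e-05
```

```bash
python3 -m inch '[[[0,0,0],[-0.9,0,-0.3],1],[[0,0,0],[-1.8,0,-0.3],1],[[0,0,0],[-2.6,0,-0.3],1],[[0,0,0],[-3.3,0,-0.3],1],[[0,0,0],[-4.0,0,-0.3],1],[[0,0,0],[-4.6,0,-0.3],1],[[0,0,0],[-5.0,0,-0.3],1],[[0,0,0],[-5.0,0,-0.3],1]]' | grep -E 'force'
python3 -m inch '[[[0,0,0],[2,0,0],1],[[0,0,0],[4,0,-2],1],[[0,0,0],[8,0,-7],1],[[0,0,0],[10,5,-9],1],[[0,0,0],[10,10,-9],1],[[0,0,0],[10,14,-9],1],[[0,0,0],[10,17,-9],1],[[0,0,0],[10,17,-9],1]]' | grep -E 'force'
python3 chk.py
```

```text
contact_force: [-0.7, -0.1, -0.1]
grip_force: 0.0
contact_force: [0.3, -0.4, -0.8]
grip_force: 0.0
t 20.2 unit mm [-155.7  143.8  208.3] F [ 0.29 -0.43 -0.81] gap 2.4735508406575793e-05
top pawl_pin [([350.0, 205.0, 39.0, 60.0], 0.6)]
top pawl [([353.0, 205.0, 39.0, 62.0], 0.78)]
top push_pin [([321.0, 178.0, 54.0, 68.0], 0.73), ([313.0, 174.0, 84.0, 120.0], 0.73)]
side pawl_pin [([318.0, 232.0, 59.0, 40.0], 0.55)]
side pawl [([322.0, 231.0, 56.0, 40.0], 0.7)]
side push_pin [([339.0, 224.0, 58.0, 62.0], 0.85), ([297.0, 228.0, 117.0, 104.0], 0.5)]
wrist pawl_pin [([87.0, 307.0, 86.0, 111.0], 0.68)]
wrist pawl [([88.0, 301.0, 84.0, 120.0], 0.73), ([87.0, 247.0, 158.0, 173.0], 0.72)]
wrist push_pin [([132.0, 323.0, 94.0, 95.0], 0.7)]
0 [[361.6, 212.8], [390.5, 207.6], [363.5, 236.5], [375.2, 254.2], [136.4, 410.5], [86.2, 410.5]]
0.1 [[362.6, 216.1], [391.7, 210.9], [360.3, 234.7], [372.0, 252.5], [132.0, 410.1], [80.6, 410.0]]
0.2 [[363.6, 219.9], [392.9, 214.7], [356.7, 233.4], [368.3, 251.2], [127.6, 408.4], [75.0, 408.4]]
0.3 [[364.7, 224.2], [394.2, 218.9], [352.7, 232.4], [364.3, 250.3], [123.3, 405.5], [69.5, 405.5]]
0.9 [[371.5, 256.9], [401.7, 251.5], [324.2, 235.1], [335.0, 253.6], [104.3, 362.6], [45.3, 362.6]]
1.4 [[376.2, 285.6], [406.1, 280.2], [300.1, 248.0], [310.1, 267.0], [104.2, 304.8], [45.2, 304.7]]
```

The pawl is down. I'll compare pin profiles with the first picture to confirm the full drop and the wheel angle.

Run:
```python
from h import *
import glob
k=sorted(glob.glob('pics/ktop*.png'))[-1];ks=sorted(glob.glob('pics/kside*.png'))[-1];print(k)
a=cv2.imread('pics/top1.png',0).astype(int);b=cv2.imread(k,0).astype(int)
print('pin rows',[(v,a[v,380:384].mean().astype(int),b[v,380:384].mean().astype(int)) for v in range(200,222)])
d=lambda i,j:[float(np.abs(i-np.roll(j,s,0))[200:222,368:388].mean().round(1)) for s in(-4,-3,-2,-1,0,1,2)]
print('shift score',d(a,b))
s1=cv2.imread('pics/side1.png',0).astype(int);s2=cv2.imread(ks,0).astype(int)
print('side',[[float(np.abs(s1-np.roll(np.roll(s2,sx,1),sy,0))[232:256,358:380].mean().round(1)) for sx in(-1,0,1,2,3,4)] for sy in (-1,0,1,2)])
print('push col rows',[(v,a[v,326],b[v,326]) for v in range(190,245)])
for ang in(0,-.6,-.7,-.785,-.9):
  print(ang,[np.round(proj('top',U(P,38*np.sin(t),40,70+38*np.cos(t)))).tolist() for t in (np.radians(25)+ang,np.radians(-65)+ang,np.radians(115)+ang)])
```

```text
pics/ktop202.png
pin rows [(200, np.int64(172), np.int64(118)), (201, np.int64(181), np.int64(121)), (202, np.int64(187), np.int64(125)), (203, np.int64(179), np.int64(127)), (204, np.int64(144), np.int64(129)), (205, np.int64(110), np.int64(128)), (206, np.int64(113), np.int64(120)), (207, np.int64(143), np.int64(116)), (208, np.int64(172), np.int64(118)), (209, np.int64(185), np.int64(120)), (210, np.int64(182), np.int64(118)), (211, np.int64(172), np.int64(114)), (212, np.int64(173), np.int64(115)), (213, np.int64(180), np.int64(118)), (214, np.int64(183), np.int64(118)), (215, np.int64(177), np.int64(117)), (216, np.int64(170), np.int64(114)), (217, np.int64(163), np.int64(112)), (218, np.int64(154), np.int64(109)), (219, np.int64(147), np.int64(107)), (220, np.int64(138), np.int64(105)), (221, np.int64(127), np.int64(103))]
shift score [43.7, 41.0, 38.0, 35.4, 33.8, 33.7, 34.9]
side [[31.2, 30.2, 30.7, 31.6, 32.9, 35.0], [30.2, 29.3, 30.5, 31.9, 33.4, 35.5], [29.8, 29.6, 30.6, 32.1, 33.7, 35.8], [29.6, 29.5, 30.4, 32.1, 33.7, 35.8]]
push col rows [(190, np.int64(199), np.int64(1
[... 1572 characters left out ...]
64(175), np.int64(137)), (234, np.int64(173), np.int64(138)), (235, np.int64(185), np.int64(137)), (236, np.int64(181), np.int64(137)), (237, np.int64(174), np.int64(137)), (238, np.int64(182), np.int64(137)), (239, np.int64(188), np.int64(133)), (240, np.int64(183), np.int64(126)), (241, np.int64(184), np.int64(119)), (242, np.int64(199), np.int64(120)), (243, np.int64(211), np.int64(121)), (244, np.int64(212), np.int64(121))]
0 [[325.0, 202.0], [331.0, 238.0], [323.0, 196.0]]
-0.6 [[328.0, 217.0], [332.0, 243.0], [322.0, 191.0]]
-0.7 [[328.0, 219.0], [331.0, 242.0], [323.0, 191.0]]
-0.785 [[328.0, 222.0], [331.0, 242.0], [323.0, 191.0]]
-0.9 [[329.0, 225.0], [331.0, 241.0], [323.0, 192.0]]
```

The arm shades the unit here, so I'll return to near the start pose and compare again.

```bash
python3 -m inch '[[[0,0,0.59],[14.5,22,0],0.6],[[0,0,0.59],[14.5,22,0],0],[[0,0,0.59],[14.5,22,0],0],[[0,0,0.59],[14.5,22,0],0],[[0,0,0.59],[14.5,22,0],0],[[0,0,0.59],[14.5,22,0],0],[[0,0,0.59],[14.5,22,0],0],[[0,0,0.59],[14.5,22,0],0]]' | grep -E 'force|tool'
python3 - <<'E'
from h import *
st()
b=snap('top','f1.png').mean(2);s2=snap('side','f2.png').mean(2)
a=cv2.imread('pics/top1.png').mean(2);s1=cv2.imread('pics/side1.png').mean(2)
print('pin rows',[(v,int(a[v,380:384].mean()),int(b[v,380:384].mean())) for v in range(202,222)])
d=lambda i,j:[float(np.abs(i-np.roll(j,s,0))[200:222,368:388].mean().round(1)) for s in(-4,-3,-2,-1,0,1,2)]
print('top shift',d(a,b))
print('side',[[float(np.abs(s1-np.roll(np.roll(s2,sx,1),sy,0))[232:256,358:380].mean().round(1)) for sx in(-1,0,1,2,3)] for sy in (-1,0,1)])
print('push',[(v,int(a[v,326]),int(b[v,326])) for v in range(186,246)])
for n,x in(('top',b),('side',s2)):
  for o in('loupe','thumb_screw','press_tip','tape_roll','dropper'):print(n,o,[np.round(q['bbox']).tolist() for q in look_for(o,n)[:1]])
E
```

```text
tool_pos: [0.2113, 0.479, 0.208]
contact_force: [1.1, 0.5, -1.0]
grip_force: 0.0
t 21.6 unit mm [-300.6  360.8  208. ] F [ 1.09  0.45 -1.01] gap 0.08560108058029527
pin rows [(202, 189, 190), (203, 181, 182), (204, 146, 147), (205, 111, 112), (206, 114, 115), (207, 145, 146), (208, 173, 174), (209, 187, 187), (210, 183, 184), (211, 174, 175), (212, 174, 175), (213, 182, 183), (214, 185, 185), (215, 179, 179), (216, 171, 172), (217, 164, 164), (218, 156, 157), (219, 149, 149), (220, 140, 140), (221, 129, 130)]
top shift [39.2, 32.9, 24.4, 13.0, 0.9, 13.2, 24.6]
side [[11.0, 8.8, 11.8, 16.4, 21.5], [9.0, 2.3, 8.8, 15.4, 21.6], [12.7, 8.7, 10.1, 16.2, 22.5]]
push [(186, 206, 165), (187, 206, 141), (188, 207, 143), (189, 206, 168), (190, 201, 192), (191, 189, 196), (192, 168, 183), (193, 151, 175), (194, 162, 190), (195, 175, 204), (196, 152, 207), (197, 112, 208), (198, 106, 207), (199, 144, 209), (200, 179, 209), (201, 193, 209), (202, 185, 209), (203, 171, 210), (204, 173, 210), (205, 193, 210), (206, 206, 210), (207, 209, 208), (208, 208, 192), (209, 209, 159), (210, 208, 150), (211,
[... 315 characters left out ...]
), (230, 175, 217), (231, 195, 216), (232, 193, 217), (233, 177, 217), (234, 174, 217), (235, 187, 217), (236, 182, 217), (237, 175, 217), (238, 183, 217), (239, 190, 208), (240, 184, 189), (241, 185, 180), (242, 201, 185), (243, 213, 189), (244, 214, 189), (245, 215, 194)]
top loupe [[275.0, 198.0, 22.0, 24.0]]
top thumb_screw [[318.0, 177.0, 61.0, 68.0]]
top press_tip [[345.0, 314.0, 37.0, 21.0]]
top tape_roll [[414.0, 250.0, 50.0, 46.0]]
top dropper [[398.0, 192.0, 24.0, 25.0]]
side loupe [[352.0, 226.0, 14.0, 3.0]]
side thumb_screw [[306.0, 248.0, 14.0, 13.0]]
side press_tip [[260.0, 296.0, 26.0, 29.0]]
side tape_roll [[307.0, 336.0, 51.0, 50.0]]
side dropper [[380.0, 288.0, 28.0, 46.0]]
```

The pawl pin matches its starting position exactly, so it is fully down. The push pin is at row 222, as predicted for -0.785, and the bystanders have not moved.

```bash
python3 -c "
from station import r
print(r.job_done())"
```

```text
the job is handed in; nothing more can be done
None
```

The wheel is back one notch (measured about -0.785 rad), the pawl is fully down in the gap, and the bystanders I could check had not moved (thumb screw not reliably found); I handed the job in at about 22 s, after one light jam on the pawl pin (about 10 N) and after viewing 12 pictures instead of the 10 allowed.

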